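# Seat the weighing pan on the spice scale

### The arm

A 6-joint arm with a two-finger parallel gripper is mounted at the origin on a cart in front of the work surface, level with it; the furniture and walls round the work are solid. World frame = base frame: x ahead of the robot, y to its left, z up, the work surface at z = 0. Lengths are in m, angles in rad, forces in N, time in s.
With the tool pointing down it reaches from about 0.25 to 0.775 m from the base axis. Payload 4 kg.
Tool frame: the origin (TCP) lies between the finger pads; the fingertips stand 14 mm ahead of it and the grasp point (between the pads) lies 5 mm behind it; z points along the fingers, y is the line along which they close (so a half turn about z gives the same grasp; the last joint's range is limited). The gripper opens to 94 mm and grips with 3 to 60 N. Pads are 16 mm wide; open, the fingers measure 119 mm over their backs; the gripper's body (75 mm by 177 mm) begins 78 mm behind the grasp point.
Start: joints at [-1.409, 0.087, 1.371, -0, 1.684, -0.103], TCP at [0.144, -0.531, 0.22] pointing down, gripper open.
Joint ranges: [-3.1, 3.1], [-0.76, 2.03], [0.27, 2.55], [-1.08, 4.22], [0.17, 2.65], [-2.57, 2.57]. Speed limits (rad/s): [2.79, 2.79, 3.14, 3.14, 3.14, 3.14].

### API

Orientations are given as a unit quaternion [x, y, z, w].
In Python, from rig import sensors, optics, bot, nets gives the robot as it stands.
- The arm moves only by the tool apply_moves, never from a script. Its argument "targets" is a list of rows, each a list of 4 numbers: the shift along the tool's x, y, z in m, then the turn about the tool's z in rad. A call has 1 to 20 rows; each row is the pose to reach, as a shift and turn from the pose commanded when the call began, along the tool's axes at that moment; what a row does not reach only later rows make up. A row lasts 1/10 s, in which the tool goes at most 50 mm and 8.59 degrees, less where a joint would pass 70% of its speed; a pose out of reach is approached as far as the arm can. A call with a gripper value outside its range is refused whole. "hand" is the finger opening in m, from 0 to 0.094, set as the call begins (left out, the last holds). The fingers move at their own pace and stop on an object; the grip force is fixed at half the most. Time passes only in rows, so rows that repeat a pose let the fingers close. It gives the time, the measured TCP pose, the force, the opening and the grip force at its end, in the units of the state.
- sensors.observe(): the state, without advancing time (a new reading comes with each control period).
- optics.read_camera(name): name is "scene" or "side" or "wrist"; returns a dict with "frame" (420x560x3 uint8, blue, green, red), "vertical_fov" (degrees; the focal length in pixels is half the picture's height over the tangent of half this angle, whatever the lens; pixels are square), "cx", "cy" (the principal point, pixels), "R" (3x3) and "t" (3): a world point X has camera coordinates R X + t. Camera axes: x right, y down, z forward; pixel columns grow to the right and rows downward; lengths in m; the calibration is good to about 2 mm. The wrist camera is an equidistant fisheye: a pixel r from the principal point sees the ray r / f radians off the axis. A picture is of the moment at which its call begins. There is no depth.
- bot.job_done(): hands the job in; it is judged then, once.
Trained networks look in the newest picture that a camera, given by its name, has taken for a name from the list of things; names that differ only in an ending like _2 or _b are one class to them, and where a whole thing is asked for, a point or a joint stands for the part that bears it (a point fixed in the world has none). Each returns a list of dicts, best first, with "p" (0 to 1); they miss things now and then, are a little off and sometimes report something else, mostly with a low value. They report only what shows in the picture. A call takes as long as a camera call. They do not tell look-alikes from the thing itself.
- nets.look_for(camera, label): "centre" ([x, y, z] in m, in world coordinates, good to about 4 mm: the middle of the surface that is visible of it).
- nets.mark_of(camera, label): "centre" ([x, y, z] in m, in world coordinates, good to about 4 mm: a listed point, or the origin of a listed thing).
The state is a dict: "t": time; "joint_pos": joint angles; "joint_vel": joint speeds; "effort": joint torques, N m; "tcp_pos": TCP position; "ee_rot": TCP orientation; "ft_force": force on the tool from outside, world axes, zero at the start; "ft_torque": the same for the moment, N m; "width": finger opening in m; "gripper_force": force on a finger pad.
Only numpy, scipy, OpenCV 4.12 (cv2) and the standard library are available. Lean on these libraries where they do the work, as an engineer would, in place of code of your own. Each camera call takes 0.05 s, during which the arm holds its last target. There are 200 camera calls.

### The job

The small steel weighing pan has come off the spice scale. Pick it up, set it down flat, foot down, on the plain right-hand part of the scale's metal deck, and from there slide it over to the left part, without lifting it off the deck again, feeling about until its foot drops fully home into the socket; then let go. Treat the scale gently: never more than 25 N on it, and no more than 18 N while you feel about for the socket, and leave the other things where they are.

Things in the scene. Friction and masses are not known exactly. Their poses are not given: they have to be found in the camera images.
- pan: loose weighing pan: bright steel disc, 60 mm diameter, 9 mm thick, with a smaller round foot (36 mm diameter, 5 mm high) centred under it; 14 mm high in all, about 0.25 kg. Stands foot down on the worktop right of the scale. Origin: centre of the foot's underside, z up. Can be gripped across the disc's rim (60 mm), which spans 5 to 14 mm above the origin
- spice_scale: white spice scale, fixed, 150 x 162 mm; display and two buttons on its front strip. Origin at worktop level under the middle of the deck's left part; x to its back, y to its left, z up. Housing spans x -88..62, y -98..64 mm, rim 22.5 mm high. A window in it (x -42..42, y -76..42 mm) shows the flat aluminium deck, whose top is at z = 20 mm, 2.5 mm below the rim
- deck_right (a point): point on the deck's top, on its plain right-hand part, 42 mm to the right of deck_left; axes as the scale's. The pan stands flat here with its foot on the deck, its origin at this height. Left loose with its foot nearly over the socket, it tips towards the socket's middle; once home, it meets the pocket's wall when pushed further
- deck_left (a point): middle of the deck's left part, at the height of its top (0, 0, 20 mm in the scale's frame). The only socket is near here: a sharp-edged round pocket, 40 mm diameter, 6.5 mm deep (2 mm to spare round the foot). The deck is clamped with play, so the socket's centre is up to 9 mm off this point in x and in y; not measured, does not move. Seated, the pan is 5 mm lower, its disc flat on the deck
- teaspoon: a steel teaspoon, 130 mm long, lying on the worktop in front; a bystander
- garlic: a garlic bulb, 60 mm; a bystander
- bowl: a small cream bowl, 85 mm wide, 38 mm high; a bystander
- lemon: a lemon, 78 x 55 mm; a bystander
- salt: a glass salt shaker, 44 mm wide, 90 mm high; a bystander
- onion: a red onion, 67 mm wide; a bystander
Mind the look-alikes: they are no part of the job. Several things have the shape of the pan; the one meant has the colours described above.

How it is judged:
By the outcome, as a careful person would: the job done as asked, in the order asked, and still so for the second after the job is handed in, with the robot touching nothing.
It also fails if it takes over 58 s, if anything falls off the work surface, if the arm or the gripper's body presses on something with over 40 N, if the wrist force passes 120 N, or if a joint passes its speed limit or range.

## Working session

There is one attempt and no reset: what is moved stays moved. The work goes in short steps, Python scripts to look and compute and a tool call to move; the robot and the scene stay as the last step left them, time stands still between calls to the robot, and variables do not carry over. Pictures are saved under pics/ and viewed, at most 10 in all, crops included, and the job is handed in when it is done.

Besides the shell and the picture viewer there is one more tool, called after "Call:" as name([rows], argument=value, ...), one row to a line, values as JSON. apply_moves: Moves the arm, as the interface text tells. Its arguments: {"type":"object","properties":{"targets":{"type":"array"},"hand":{"type":"number"}},"required":["targets"]}

```bash
mkdir -p pics; cat > h.py <<'E'
import numpy as np, cv2
from rig import sensors, optics, bot, nets
def f(c): return c["frame"].shape[0]/2/np.tan(np.radians(c["vertical_fov"])/2)
def ray(c,u,v):
    F=f(c); R=np.array(c["R"]);t=np.array(c["t"])
    return -R.T@t, R.T@np.array([(u-c["cx"])/F,(v-c["cy"])/F,1.])
def onz(c,u,v,z):
    o,d=ray(c,u,v); return o+d*(z-o[2])/d[2]
def proj(c,X):
    p=np.array(c["R"])@np.array(X)+np.array(c["t"]); return [c["cx"]+f(c)*p[0]/p[2],c["cy"]+f(c)*p[1]/p[2]]
E
python3 - <<'E'
from h import *
s=sensors.observe(); print({k:np.round(v,3).tolist() for k,v in s.items()})
for n in("scene","side"):
    c=optics.read_camera(n); cv2.imwrite(f"pics/{n}0.png",c["frame"])
    for l in("pan","spice_scale","deck_left","deck_right"):
        for d in nets.mark_of(n,l): print(n,l,np.round(d["centre"],4),round(d["p"],2),np.round(proj(c,d["centre"])))
E
```

```text
{'t': 0.0, 'joint_pos': [-1.409, 0.088, 1.372, -0.0, 1.684, -0.103], 'joint_vel': [0.001, 0.001, 0.0, 0.0, -0.0, 0.0], 'effort': [-0.001, -34.019, -30.242, 0.072, 0.033, -0.0], 'tcp_pos': [0.144, -0.53, 0.218], 'ee_rot': [0.991, 0.132, -0.0, -0.001], 'ft_force': [-0.065, 0.795, 0.155], 'ft_torque': [0.003, -0.021, -0.017], 'gripper_force': 0.0, 'width': 0.094}
scene pan [ 0.4547 -0.2945  0.0006] 0.79 [310. 221.]
scene pan [ 0.5294 -0.6012  0.0011] 0.75 [328. 158.]
scene pan [ 0.3741 -0.1949  0.0013] 0.65 [322. 253.]
scene pan [ 0.4557 -0.171  -0.0027] 0.61 [291. 250.]
scene pan [ 0.4326 -0.6515  0.0024] 0.46 [360. 158.]
scene spice_scale [0.4883 0.0273 0.0035] 0.98 [245. 296.]
scene deck_left [0.4934 0.03   0.019 ] 0.75 [242. 292.]
scene deck_right [ 0.5015 -0.0153  0.0221] 0.71 [248. 277.]
side pan [ 0.4525 -0.2911 -0.0005] 0.76 [256. 232.]
side pan [ 0.4308 -0.6467  0.0014] 0.71 [273. 358.]
side pan [ 0.5276 -0.5999  0.0015] 0.68 [321. 327.]
side pan [ 0.4564 -0.1763  0.003 ] 0.61 [251. 205.]
side spice_scale [0.4879 0.0227 0.004 ] 0.81 [253. 169.]
side spice_scale [ 0.6007 -0.4177 -0.0024] 0.21 [329. 259.]
side deck_left [0.4876 0.026  0.0188] 0.88 [253. 165.]
side deck_left [ 0.4967 -0.0137  0.0172] 0.6 [257. 171.]
side deck_right [ 0.497  -0.0132  0.0155] 0.82 [257. 171.]
```

View pics/scene0.png

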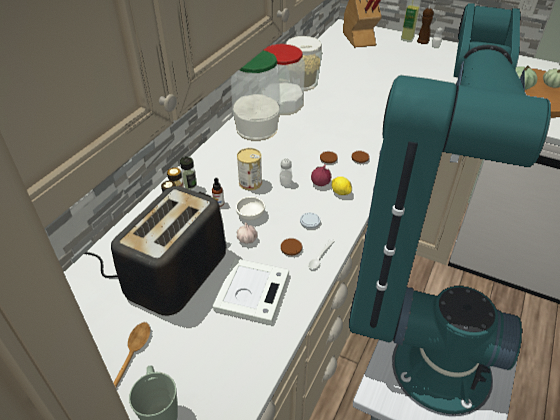

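View pics/side0.png

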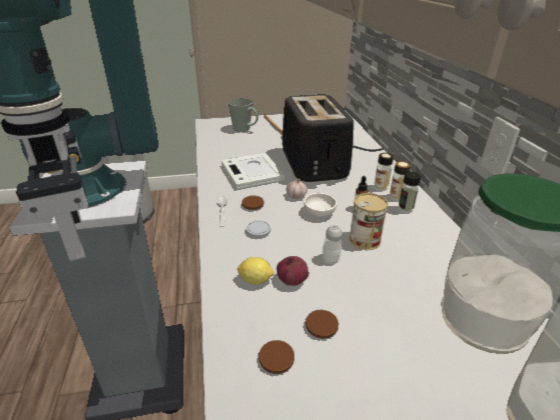

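The scene view shows the scale at (250,290) and four pan-shaped things. One is bright steel at (310,221); three are brown, at (291,247), (328,158) and (360,158). The steel one fits the description and stands right of the scale. I'll confirm it in an enlarged crop.

```bash
python3 - <<'E'
from h import *
c=optics.read_camera("scene"); s=c["frame"][200:330,200:345]
cv2.imwrite("pics/crop1.png",cv2.resize(s,None,fx=4.5,fy=4.5,interpolation=cv2.INTER_CUBIC))
for u,v in((332,242),(313,267)): print(onz(c,u,v,0.0))
for u,v in((225,190),(225,255),(165,315)): print(onz(c,u,v,0.0),onz(c,u,v,0.19))
E
```

```text
[ 0.36630238 -0.24724029  0.        ]
[ 0.37589723 -0.13932089  0.        ]
[ 0.7503149  -0.30179494  0.        ] [ 0.62012314 -0.11762837  0.19      ]
[ 0.60660181 -0.06951144  0.        ] [0.50350184 0.07086666 0.19      ]
[0.63275241 0.16315554 0.        ] [0.52472271 0.25967287 0.19      ]
```

View pics/crop1.png

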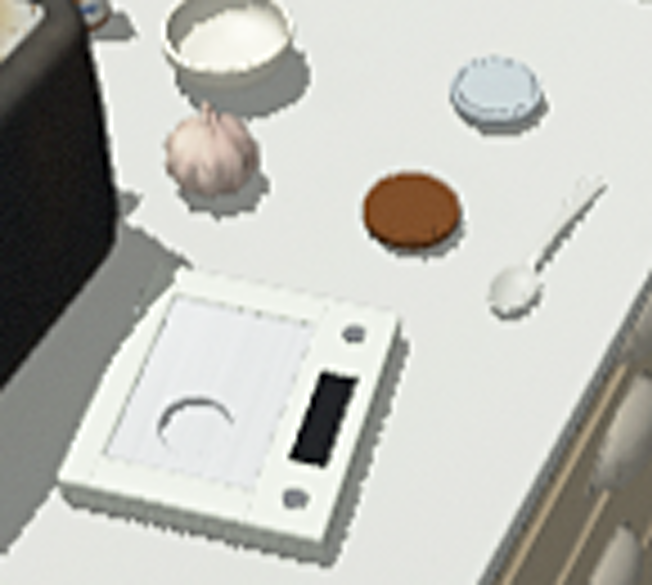

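The crop confirms a bright steel disc at (495,90), which is scene (310,220). The neighbour at (412,210) is brown and so a look-alike. The socket shows as a dark crescent around (197,425). Moving over the pan now.

Call:
apply_moves([
  [0.04,-0.016,0,0],
  [0.08,-0.033,0,0],
  [0.12,-0.05,0.01,0],
  [0.16,-0.066,0.02,0],
  [0.2,-0.083,0.03,0],
  [0.24,-0.1,0.04,0],
  [0.28,-0.116,0.05,0],
  [0.32,-0.132,0.05,0],
  [0.345,-0.142,0.05,0],
  [0.361,-0.149,0.05,0],
  [0.361,-0.149,0.05,0],
  [0.361,-0.149,0.05,0],
])

```text
t: 1.75
tcp_pos: [0.4531, -0.2927, 0.1694]
ee_rot: [0.991, 0.132, -0.0, 0.0]
ft_force: [0.2, -0.6, -0.8]
width: 0.0939
gripper_force: 0.0
```

```bash
python3 - <<'E'
from h import *
c=optics.read_camera("scene")
P=lambda u,v,z: onz(c,200+u/4.5-.4,200+v/4.5-.4,z)
for n,u,v,z in(("BR",185,270,.0225),("FR",400,318,.0225),("FL",325,545,.0225),("BL",62,480,.0225),("wBR",175,291,.021),("wFR",321,318,.021),("wFL",258,490,.021),("wBL",107,460,.021),("sockL",157,425,.02),("sockT",197,397,.02),("sockR",235,425,.02)):
    print(n,np.round(P(u,v,z),4))
w=optics.read_camera("wrist"); cv2.imwrite("pics/w1.png",w["frame"])
for d in nets.mark_of("wrist","pan"): print(np.round(d["centre"],4),d["p"])
s=sensors.observe(); print(s["t"],s["tcp_pos"],s["ee_rot"],s["joint_pos"])
E
```

```text
BR [ 0.549  -0.0578  0.0225]
FR [ 0.4207 -0.0822  0.0225]
FL [0.3869 0.0742 0.0225]
BL [0.5317 0.1014 0.0225]
wBR [ 0.5467 -0.0423  0.021 ]
wFR [ 0.4617 -0.0627  0.021 ]
wFL [0.4356 0.0586 0.021 ]
wBL [0.5179 0.0784 0.021 ]
sockL [0.5065 0.0452 0.02  ]
sockT [0.4967 0.0184 0.02  ]
sockR [0.4683 0.0258 0.02  ]
[ 0.4556 -0.2915 -0.0014] 0.85
[ 0.4342 -0.6523  0.0041] 0.83
[ 0.5278 -0.6    -0.0033] 0.64
[ 0.4585 -0.17   -0.0026] 0.58
1.9 [ 0.45256237 -0.29339185  0.16954287] [ 9.91349512e-01  1.31248226e-01 -1.32577654e-04  1.72767495e-04] [-6.80038449e-01  7.86135185e-02  1.47886583e+00 -4.30219197e-04
  1.58404514e+00  6.27496170e-01]
```

View pics/w1.png

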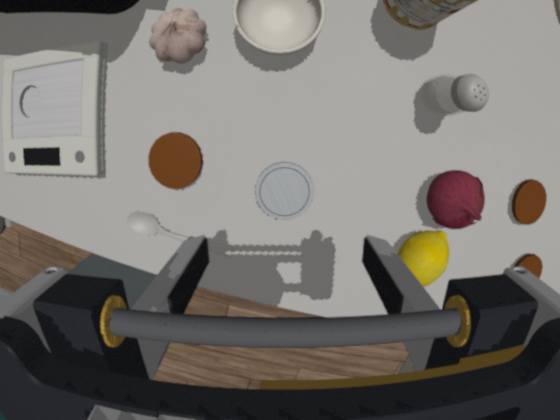

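Wrist view: the steel pan is at (285,190), between the finger lines, with the spoon handle end near (300,253) clear of the fingers. The scale is at (50,110), with its socket at about (33,102). The three network readings put the pan at about (0.454,-0.292). Descending.

Call:
apply_moves([
  [0.001,0,0.02,0],
  [0.001,0,0.045,0],
  [0.001,0,0.07,0],
  [0.001,0,0.095,0],
  [0.001,0,0.115,0],
  [0.001,0,0.13,0],
  [0.001,0,0.14,0],
  [0.001,0,0.147,0],
  [0.001,0,0.147,0],
  [0.001,0,0.147,0],
])

```text
t: 2.9
tcp_pos: [0.4546, -0.2928, 0.0232]
ee_rot: [0.991, 0.132, 0.0, 0.001]
ft_force: [0.7, 0.1, -0.2]
width: 0.0938
gripper_force: 0.0
```

```bash
cat >> h.py <<'E'
def fray(c,u,v):
    R=np.array(c["R"]);t=np.array(c["t"]); a=np.array([u-c["cx"],v-c["cy"]]); r=np.hypot(*a); th=r/f(c)
    d=np.r_[a/r*np.sin(th),np.cos(th)]; return -R.T@t, R.T@d
def fonz(c,u,v,z):
    o,d=fray(c,u,v); return o+d*(z-o[2])/d[2]
def fproj(c,X):
    p=np.array(c["R"])@np.array(X)+np.array(c["t"]); r=np.hypot(p[0],p[1]); th=np.arctan2(r,p[2]); return np.array([c["cx"],c["cy"]])+f(c)*th*p[:2]/r
E
python3 - <<'E'
from h import *
s=sensors.observe(); print(s["t"],s["tcp_pos"],s["ft_force"])
w=optics.read_camera("wrist"); cv2.imwrite("pics/w2.png",w["frame"])
E
```

```text
2.9 [ 0.45462851 -0.29282212  0.023185  ] [ 0.72887796  0.07990704 -0.24951183]
```

View pics/w2.png

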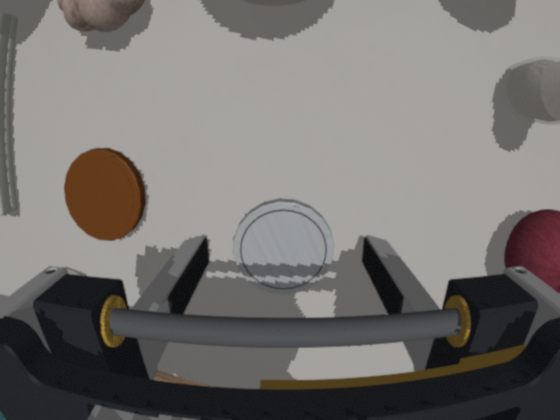

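The steel disc is centred at about (284,247), between the open fingers.

```bash
python3 - <<'E'
from h import *
w=optics.read_camera("wrist")
print(fonz(w,284,247,.014),fonz(w,284,202,.014),fonz(w,233,250,.014),fonz(w,334,250,.014), fproj(w,[.4546,-.2928,.014]))
E
```

```text
[ 0.45783643 -0.29083499  0.014     ] [ 0.48373856 -0.28385308  0.014     ] [ 0.4480229  -0.26261546  0.014     ] [ 0.46340909 -0.31957155  0.014     ] [285.81652738 252.76077086]
```

Call:
apply_moves([
  [0.0012,-0.001,0,0],
  [0.0012,-0.001,0,0],
  [0.0012,-0.001,0,0],
  [0.0012,-0.001,0,0],
  [0.0012,-0.001,0,0],
  [0.0012,-0.001,0,0],
  [0.0012,-0.001,0,0],
  [0.0012,-0.001,0,0],
], hand=0.045)

```text
t: 3.8
tcp_pos: [0.4553, -0.2911, 0.0225]
ee_rot: [0.991, 0.132, 0.0, 0.0]
ft_force: [-0.2, 0.7, 0.7]
width: 0.059
gripper_force: 30.0
```

Call:
apply_moves([
  [0,0,-0.01,0],
  [0,0,-0.03,0],
  [0,0,-0.06,0],
  [0,0,-0.09,0],
  [0.01,-0.025,-0.1,0],
  [0.03,-0.065,-0.1,0],
  [0.047,-0.107,-0.1,0],
  [0.065,-0.15,-0.1,0],
  [0.084,-0.192,-0.1,0],
  [0.1,-0.228,-0.1,0],
  [0.108,-0.246,-0.1,0],
  [0.1115,-0.254,-0.1,0],
  [0.1115,-0.254,-0.1,0],
  [0.1115,-0.254,-0.1,0],
  [0.1115,-0.254,-0.1,0],
])

```text
t: 5.3
tcp_pos: [0.4962, -0.0179, 0.1224]
ee_rot: [0.991, 0.131, -0.0, 0.0]
ft_force: [0.3, -0.2, -2.4]
width: 0.0585
gripper_force: 30.0
```

```bash
python3 - <<'E'
from h import *
w=optics.read_camera("wrist"); cv2.imwrite("pics/w3.png",cv2.resize(w["frame"],None,fx=1.4,fy=1.4,interpolation=cv2.INTER_CUBIC))
s=sensors.observe(); print(s["t"],s["tcp_pos"],s["ft_force"],s["ft_torque"],s["width"],s["gripper_force"])
for l in("deck_left","deck_right","spice_scale","pan"):
  for d in nets.mark_of("wrist",l): print(l,np.round(d["centre"],4),d["p"],fproj(w,d["centre"])*1.4)
E
```

```text
5.35 [ 0.49627792 -0.01792642  0.12243173] [ 0.55259683  0.1575023  -2.78994454] [-0.01724257  0.01609198  0.0522531 ] 0.05896127658340276 29.99936878681183
deck_left [0.4896 0.0264 0.023 ] 0.93 [326.25214398 285.39372358]
deck_left [ 6.262e-01 -2.401e-01  5.000e-04] 0.37 [727.23137349 198.12321435]
deck_right [ 0.4942 -0.0143  0.0197] 0.85 [393.2742657  293.65586602]
spice_scale [ 0.4903  0.0294 -0.0007] 0.92 [327.60674492 273.87509159]
pan [ 0.4617 -0.1704 -0.0014] 0.8 [584.41186134 377.73099623]
pan [ 0.4962 -0.0173  0.0989] 0.64 [398.97408481 340.46434248]
```

View pics/w3.png

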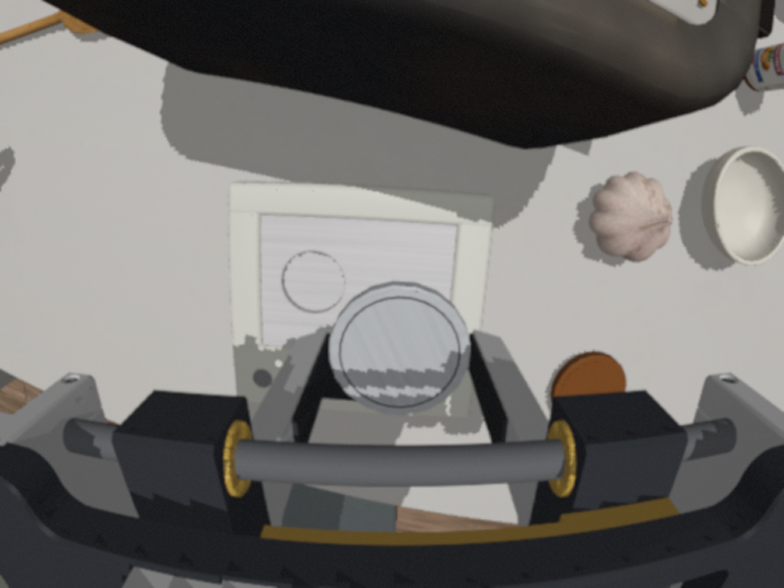

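The pan is held level, disc centred at (399,347) in this 1.4x picture. The deck window is behind it, with the socket circle centred near (314,281) and window corners at (260,213), (457,223) and (261,347). Locating the socket.

```bash
python3 - <<'E'
from h import *
w=optics.read_camera("wrist")
P=lambda u,v,z: np.round(fonz(w,u/1.4-.15,v/1.4-.15,z),4)
for u,v in((314,281),(282,281),(346,281),(314,250),(314,313)): print("s",P(u,v,.02))
for u,v in((260,213),(457,223),(261,347)): print("w",P(u,v,.0215))
print("pan",P(399,347,.114),P(399,282,.114),P(329,347,.114),P(470,347,.114))
E
```

```text
s [0.4896 0.0354 0.02  ]
s [0.4843 0.0551 0.02  ]
s [0.4947 0.0163 0.02  ]
s [0.5084 0.0396 0.02  ]
s [0.4694 0.0311 0.02  ]
w [0.5226 0.077  0.0215]
w [ 0.5464 -0.0385  0.0215]
w [0.4374 0.0605 0.0215]
pan [ 0.4994 -0.0158  0.114 ] [ 0.526  -0.0086  0.114 ] [0.4917 0.0121 0.114 ] [ 0.5068 -0.0442  0.114 ]
```

Call:
apply_moves([
  [0.0014,-0.0033,0.015,0.03],
  [0.0014,-0.0033,0.03,0.066],
  [0.0014,-0.0033,0.045,0.066],
  [0.0014,-0.0033,0.058,0.066],
  [0.0014,-0.0033,0.067,0.066],
  [0.0014,-0.0033,0.073,0.066],
  [0.0014,-0.0033,0.076,0.066],
  [0.0014,-0.0033,0.077,0.066],
  [0.0014,-0.0033,0.078,0.066],
  [0.0014,-0.0033,0.078,0.066],
  [0.0014,-0.0033,0.078,0.066],
])

```text
t: 6.7
tcp_pos: [0.4972, -0.0132, 0.0449]
ee_rot: [0.995, 0.099, 0.0, 0.0]
ft_force: [-0.3, -0.5, -1.8]
width: 0.0586
gripper_force: 30.0
```

```bash
python3 - <<'E'
from h import *
s=sensors.observe(); print(s["t"],s["tcp_pos"],s["ee_rot"],s["ft_force"],s["ft_torque"],s["width"])
E
```

```text
6.7 [ 0.4971702  -0.01320577  0.04490352] [9.95063084e-01 9.92434166e-02 4.19581525e-04 1.62779447e-04] [-0.25504814 -0.4880634  -1.7809914 ] [-0.02409422  0.0038434   0.05444692] 0.0586455451648969
```

Call:
apply_moves([
  [0,0,0.0006,0],
  [0,0,0.0012,0],
  [0,0,0.0018,0],
  [0,0,0.0022,0],
  [0,0,0.0022,0],
  [0,0,0.0022,0],
])

```text
t: 7.3
tcp_pos: [0.4969, -0.0131, 0.0424]
ee_rot: [0.995, 0.099, 0.0, 0.0]
ft_force: [-0.9, 0.0, -0.5]
width: 0.0589
gripper_force: 30.0
```

Call:
apply_moves([
  [0,0,0.0003,0],
  [0,0,0.0005,0],
  [0,0,0.0005,0],
])

```text
t: 7.6
tcp_pos: [0.4969, -0.0132, 0.0424]
ee_rot: [0.995, 0.099, 0.0, 0.0]
ft_force: [-2.7, 0.5, 4.4]
width: 0.0588
gripper_force: 30.0
```

Contact at the expected height, with about 7 N net. Sliding left.

Call:
apply_moves([
  [0,-0.002,0,0],
  [0,-0.005,0,0],
  [0,-0.009,0,0],
  [0,-0.013,0,0],
  [0.001,-0.017,0,0],
  [0.001,-0.021,0,0],
  [0.001,-0.025,0,0],
  [0.001,-0.029,0,0],
  [0.001,-0.033,0,0],
  [0.001,-0.036,0,0],
  [0.001,-0.038,0,0],
  [0.001,-0.038,0,0],
])

```text
t: 8.8
tcp_pos: [0.491, 0.0245, 0.0424]
ee_rot: [0.995, 0.1, 0.001, 0.0]
ft_force: [0.8, -3.4, 5.4]
width: 0.059
gripper_force: 30.0
```

Call:
apply_moves([
  [0,-0.002,0,0],
  [0,-0.004,0,0],
  [0,-0.006,0,0],
  [0,-0.008,0,0],
  [0,-0.008,0,0],
])

```text
t: 9.3
tcp_pos: [0.4891, 0.0326, 0.0421]
ee_rot: [0.995, 0.099, 0.001, -0.0]
ft_force: [1.3, -2.5, 4.4]
width: 0.0588
gripper_force: 30.0
```

Call:
apply_moves([
  [0,-0.001,0,0],
  [0,-0.002,0,0],
  [0,-0.002,0,0],
])

```text
t: 9.6
tcp_pos: [0.4865, 0.0352, 0.0399]
ee_rot: [0.995, 0.099, -0.002, -0.001]
ft_force: [0.0, -0.2, -3.3]
width: 0.0589
gripper_force: 30.0
```

The drop shows: z fell 2.2 mm and the upward force is gone. Lowering.

Call:
apply_moves([
  [0,0,0.0005,0],
  [0,0,0.001,0],
  [0,0,0.0015,0],
  [0,0,0.0015,0],
])

```text
t: 10.0
tcp_pos: [0.4881, 0.0342, 0.04]
ee_rot: [0.995, 0.099, -0.0, -0.0]
ft_force: [-0.8, 0.4, -2.5]
width: 0.0591
gripper_force: 30.0
```

Call:
apply_moves([
  [0,0,0.0005,0],
  [0,0,0.001,0],
  [0,0,0.0015,0],
  [0,0,0.0019,0],
  [0,0,0.0022,0],
  [0,0,0.0022,0],
])

```text
t: 10.6
tcp_pos: [0.4883, 0.0341, 0.038]
ee_rot: [0.995, 0.099, -0.0, 0.0]
ft_force: [0.3, 0.1, -3.3]
width: 0.0588
gripper_force: 30.0
```

Call:
apply_moves([
  [0,0,0.0005,0],
  [0,0,0.0008,0],
  [0,0,0.001,0],
  [0,0,0.001,0],
])

```text
t: 11.0
tcp_pos: [0.4884, 0.0341, 0.0375]
ee_rot: [0.995, 0.099, 0.0, 0.0]
ft_force: [-0.7, 0.4, 1.3]
width: 0.0589
gripper_force: 30.0
```

Seated: exactly 5.0 mm lower, with contact force. Letting go.

Call:
apply_moves([
  [0,0,-0.0004,0],
  [0,0,-0.0004,0],
  [0,0,-0.0004,0],
  [0,0,-0.0004,0],
  [0,0,-0.0004,0],
  [0,0,-0.0004,0],
], hand=0.076)

```text
t: 11.6
tcp_pos: [0.4884, 0.0341, 0.0375]
ee_rot: [0.995, 0.099, 0.0, 0.0]
ft_force: [0.3, -0.3, -0.1]
width: 0.0758
gripper_force: 0.0
```

Call:
apply_moves([
  [0,0,-0.003,0],
  [0,0,-0.01,0],
  [0,0,-0.025,0],
  [0,0,-0.045,0],
  [0,0,-0.07,0],
  [0,0,-0.09,0],
  [0,0,-0.1,0],
  [0,0,-0.1,0],
  [0,0,-0.1,0],
])

```text
t: 12.5
tcp_pos: [0.488, 0.0341, 0.1369]
ee_rot: [0.995, 0.099, -0.0, -0.0]
ft_force: [-0.5, 0.1, -0.3]
width: 0.076
gripper_force: 0.0
```

```bash
python3 - <<'E'
from h import *
w=optics.read_camera("wrist"); cv2.imwrite("pics/w4.png",w["frame"])
s=sensors.observe(); print(s["t"],s["tcp_pos"],s["ft_force"],s["width"])
for n in("wrist","scene","side"):
  optics.read_camera(n)
  for d in nets.mark_of(n,"pan")[:5]: print(n,np.round(d["centre"],4),d["p"])
E
```

```text
12.55 [0.48762156 0.03412904 0.13625322] [-0.00216144 -0.63713046 -1.44836245] 0.07599248610369577
wrist [0.4925 0.0386 0.015 ] 0.97
wrist [ 0.4579 -0.1712 -0.0032] 0.97
scene [0.4875 0.0331 0.0126] 0.74
scene [ 0.4537 -0.1711 -0.0043] 0.61
side [ 0.5242 -0.5997 -0.0015] 0.92
side [0.4858 0.0376 0.0155] 0.62
side [ 0.4538 -0.1728 -0.    ] 0.59
side [ 0.4307 -0.6472  0.0018] 0.56
```

View pics/w4.png

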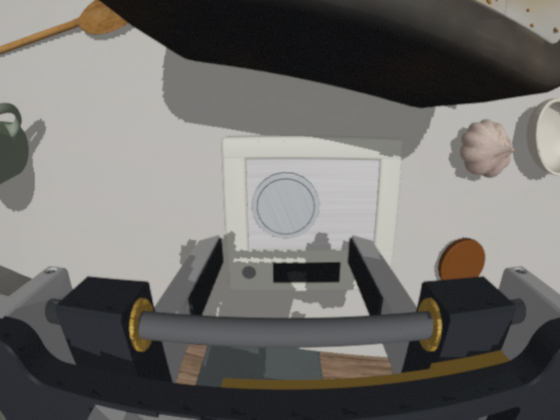

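The pan sits flat in the left part of the deck at (286,205). All three cameras put its origin at about z = 0.015, the seated height, and the robot is clear.

```bash
python3 -c "
from rig import bot; print(bot.job_done())"
```

```text
the job is handed in; nothing more can be done
None
```

The pan was set down on the right of the deck, slid left into the socket (5 mm lower, flat) and released; the highest force I read was about 8 N, and the job is handed in at about 12.7 s.

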